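Fit the core rod in the brass stupa

ROBOT

A 6-joint arm with a two-finger parallel gripper is mounted at the origin on the work surface. World frame = base frame: x ahead of the robot, y to its left, z up, the work surface at z = 0. Lengths are in m, angles in rad, forces in N, time in s.
With the tool pointing down it reaches from about 0.35 to 0.875 m from the base axis. Payload 4.2 kg.
Tool frame: the origin (TCP) lies on the centre line of the jaws, within the pads' length; the fingertips stand 25 mm ahead of it and the grasp point (between the pads) lies 6 mm ahead of it; z points along the fingers, y is the direction in which the jaws open and shut (so a half turn about z gives the same grasp; the last joint's range is limited). The gripper opens to 85 mm and grips with 20 to 120 N. Pads are 22 mm wide; open, the fingers measure 114 mm over their backs; the gripper's body (76 mm by 85 mm) begins 54 mm behind the grasp point. The pads swing forward as they close: fully open they stand 13 mm farther back than shut.
Start: joints at [1.362, 0.385, 0.008, 0, -1.194, -0.259], TCP at [0.282, 0.558, 0.256] pointing down, gripper open.
Joint ranges: [-3.14, 3.14], [-1.21, 2.06], [-1.07, 1.41], [-3.16, 2.05], [-2.99, -0.16], [-3.1, 3.1]. Speed limits (rad/s): [2.79, 2.79, 3.14, 3.14, 3.14, 3.14].

INTERFACE

Orientations are given as a unit quaternion [x, y, z, w].
In Python, from bench import read_state, grab_frame, camera_info, sign_off gives the robot as it stands.
- The arm moves only by the shell command python3 -m crank 'ROWS' [OPENING] [FORCE]. ROWS is JSON, a list that holds one entry, the list of rows, each a list of 4 numbers: the shift along the tool's x, y, z in mm, then the turn about the tool's z in rad. A call has 1 to 5 rows; each row shifts and turns the commanded pose from where the row before left it, along the tool's axes as they then stand; what a row does not reach is not made up. A row lasts 1/10 s, in which the tool goes at most 50 mm and 8.59 degrees, less where a joint would pass 70% of its speed; a pose out of reach is approached as far as the arm can. A call with a gripper value outside its range is refused whole. OPENING is the finger opening in mm, from 0 to 85.4, set as the call begins (- or left out, the last holds). The fingers move at their own pace and stop on an object; FORCE is the grip in N (left out, the last holds). Time passes only in rows, so rows that do not move let the fingers close. It gives the time, the measured TCP pose, the force and the opening at its end, in the units of the state.
- read_state(): the state, without advancing time (a new reading comes with each control period).
- grab_frame(name): name is "scene" or "top" or "wrist"; returns the picture (420x560x3 uint8, blue, green, red); there is no depth.
- camera_info(name): a dict with "fx", "fy", "cx", "cy" (pixels), "D" ([k1, k2, p1, p2, k3] as OpenCV has them; the pictures are not rectified), "cam_to_world" (4x4, takes a point from camera to world coordinates); the wrist camera has in their place "mount" (4x4, takes a point from camera to tool coordinates, whose origin is the TCP and whose axes are the flange's). Camera axes: x right, y up, looking along -z (the intrinsics and any distortion apply to the point x, -y, -z); pixel columns grow to the right and rows downward; lengths in m; the calibration is good to about 2 mm. A picture is of the moment at which its call begins: read the wrist's pose just before it. camera_info takes no time and is no camera call.
- sign_off(): hands the job in, once; it reports no verdict.
The state is a dict: "time_s": time; "joint_positions": joint angles; "joint_vel": joint speeds; "joint_efforts": joint torques, N m; "ee_pos": TCP position; "eef_rot": TCP orientation; "ft_force": force on the tool from outside, world axes, zero at the start; "torque": the same for the moment, N m; "grip_width": opening from 0.0 (shut) to 1.0 (fully open).
Only numpy, scipy, OpenCV 4.12 (cv2) and the standard library are available. Lean on these libraries where they do the work, as an engineer would, in place of code of your own. Each camera call takes 0.05 s, during which the arm holds its last target. There are 200 camera calls.

TASK

Take the tall plain wooden rod, the longest of the three, out of the rack and start it in the hole in the top of the open brass stupa, so that it stands partway in on the stiff cork plug, and let go of it there. Then press down on the rod's top end until it is fully home and goes no further, only about 10 mm of it still showing, and let go. Leave the other two rods in the rack.

Things in the scene. Friction and masses are not known exactly. Their poses are not given: they have to be found in the camera images.
- rod_shaft (a point): Tall plain wooden rod, 30 g, upright in the rack: round, 16 mm thick, 124 mm long, flat top, foot tapered over 12 mm to a 7 mm tip; the highest of the three in the rack. Point: on its axis, 28 mm below its top, 96 mm above its foot. z runs up the rod to the top; at the start y runs along the rack's row of holes, x across it.
- mouth (a point): Centre of the hole's mouth in the flat top of the open stupa (brass, fixed, 125 mm high, plinth 130 mm square, neck 46 mm square); z up. Hole upright, 20 mm wide, 4 mm chamfer. 42 to 54 mm down a cork plug carries the rod; pushed with about 8 N it slides on and stays where left; it stops hard at 114 mm: rod home, 10 mm proud. The finished stupa farther off to the left has no hole.
- square_mid (a point): Wooden rod to leave in the rack: shaft 16 mm thick, 72 mm long, square top 26 mm wide, 18 mm high. Point: on its axis, at the square top's underside, 72 mm above its foot. The rack is a fixed dark wooden block 64 x 226 mm, 52 mm high, with three holes in a row 80 mm apart and 40 mm deep; the three rods stand in them in any order.
- ball_mid (a point): Wooden rod to leave in the rack: shaft 16 mm thick, ball top 28 mm wide, 96 mm long in all. Point: on its axis, 72 mm above its foot.
There are look-alikes about, which are no part of the job. What is shaped like the part that bears rod_shaft but orange is not meant. What is shaped like the part that bears mouth but white is not meant.

How it is judged:
By the outcome, as a careful person would: the job done as asked, in the order asked, and still so for the second after the job is handed in, with the robot touching nothing.
It also fails if it takes over 59 s, if anything falls off the work surface, if the arm or the gripper's body presses on something with over 40 N, if the wrist force passes 120 N, or if a joint passes its speed limit or range.

## Working session

There is one attempt and no reset: what is moved stays moved. The work goes in short steps, Python scripts to look and compute and a shell command to move; the robot and the scene stay as the last step left them, time stands still between calls to the robot, and variables do not carry over. Pictures are saved under pics/ and viewed, about 8 in all and at most 12, crops included, and the job is handed in when it is done.

```bash
ls; mkdir -p pics; python3 - <<'E'
from bench import *
import cv2,numpy as np
s=read_state();print({k:np.round(v,3).tolist() for k,v in s.items()})
a=grab_frame("scene");b=grab_frame("top")
cv2.imwrite("pics/s0.png",a);cv2.imwrite("pics/t0.png",b)
for n in("scene","top","wrist"):print(n,camera_info(n))
E
```

```text
pics
{'time_s': 0.0, 'joint_positions': [1.362, 0.386, 0.007, -0.001, -1.194, -0.259], 'joint_vel': [-0.001, -0.002, -0.001, -0.001, -0.0, -0.0], 'joint_efforts': [-0.001, -39.229, 18.84, 4.186, -0.005, 0.0], 'ee_pos': [0.282, 0.557, 0.255], 'eef_rot': [0.973, -0.232, -0.0, 0.001], 'ft_force': [0.233, 0.308, 0.282], 'torque': [0.012, 0.028, 0.012], 'grip_width': 1.003}
scene {'fx': 454.0792189795572, 'fy': 454.0792189795572, 'cx': 278.9107803774048, 'cy': 210.7398354510812, 'D': array([-0.10450128,  0.        ,  0.        ,  0.        ,  0.        ]), 'cam_to_world': array([[ 0.75292874, -0.39586608,  0.52572651,  0.97137906],
       [ 0.65809471,  0.45667551, -0.59863079, -0.56181729],
       [-0.0031088 ,  0.79670416,  0.60436149,  0.61347971],
       [ 0.        ,  0.        ,  0.        ,  1.        ]])}
top {'fx': 408.1043714982341, 'fy': 408.1043714982341, 'cx': 275.6380790960849, 'cy': 213.0723092908669, 'D': array([-0.06798887,  0.        ,  0.        ,  0.        ,  0.        ]), 'cam_to_world': array([[ 1.14456993e-02,  9.75337947e-01, -2.20419795e-01,
         3.61050951e-01],
       [-9.99929261e-01,  1.18774034e-02,  6.33303326e-04,
        -1.29374248e-02],
       [ 3.23569957e-03,  2.20396954e-01,  9.75404897e-01,
         8.50448325e-01],
       [ 0.00000000e+00,  0.00000000e+00,  0.00000000e+00,
         1.00000000e+00]])}
wrist {'fx': 376.7357244801543, 'fy': 376.7357244801543, 'cx': 282.6922552393878, 'cy': 205.01854568847912, 'D': array([-0.08810442,  0.        ,  0.        ,  0.        ,  0.        ]), 'mount': array([[-1.56378737e-03,  9.60968647e-01,  2.76652876e-01,
         7.04897260e-02],
       [ 9.99998580e-01,  1.32904695e-03,  1.03600116e-03,
         7.22571855e-04],
       [ 6.27879968e-04,  2.76654103e-01, -9.60969361e-01,
        -1.17396689e-01],
       [ 0.00000000e+00,  0.00000000e+00,  0.00000000e+00,
         1.00000000e+00]])}
```

View pics/s0.png

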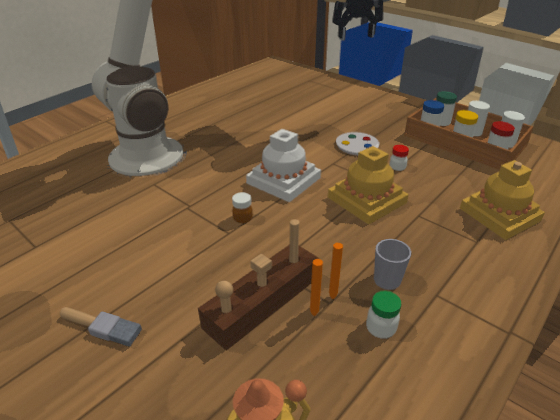

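View pics/t0.png

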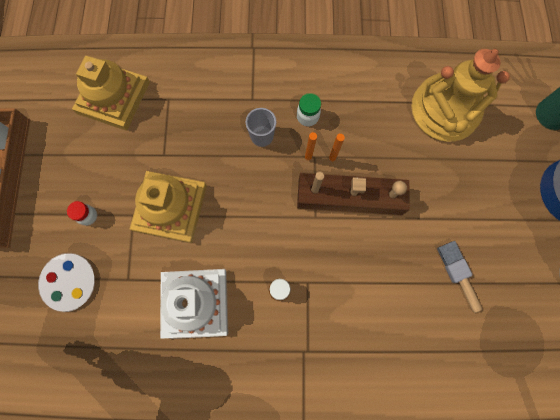

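```bash
cat > h.py <<'E'
import cv2,numpy as np
from bench import *
from scipy.spatial.transform import Rotation as R
def cam(n,s=None):
    c=camera_info(n)
    if n=="wrist":
        T=np.eye(4);T[:3,:3]=R.from_quat(s["eef_rot"]).as_matrix();T[:3,3]=s["ee_pos"];M=T@c["mount"]
    else: M=c["cam_to_world"]
    return c,M
def ray(n,px,s=None):
    c,M=cam(n,s);K=np.array([[c["fx"],0,c["cx"]],[0,c["fy"],c["cy"]],[0,0,1]])
    u=cv2.undistortPoints(np.array([[px]],float),K,c["D"])[0,0]
    return M[:3,3],M[:3,:3]@np.array([u[0],-u[1],-1])
def onz(n,px,z,s=None):
    o,d=ray(n,px,s);return o+d*(z-o[2])/d[2]
def tri(rs):
    A=0;b=0
    for o,d in rs:
        d=d/np.linalg.norm(d);P=np.eye(3)-np.outer(d,d);A=A+P;b=b+P@o
    return np.linalg.solve(A,b)
def proj(n,p,s=None):
    c,M=cam(n,s);K=np.array([[c["fx"],0,c["cx"]],[0,c["fy"],c["cy"]],[0,0,1]])
    q=np.linalg.inv(M)@np.r_[p,1];q=np.array([q[0],-q[1],-q[2]])
    return cv2.projectPoints(q[None],np.zeros(3),np.zeros(3),K,c["D"])[0].ravel()
E
python3 - <<'E'
from h import *
s=cv2.imread("pics/s0.png");t=cv2.imread("pics/t0.png")
f=lambda i,x,y:cv2.resize(i[y:y+75,x:x+100],None,fx=4,fy=4,interpolation=cv2.INTER_CUBIC)
cv2.imwrite("pics/c0.png",np.vstack([np.hstack([f(s,260,210),f(s,325,140)]),np.hstack([f(t,285,125),f(t,105,155)])]))
E
```

```text
(no output)
```

View pics/c0.png

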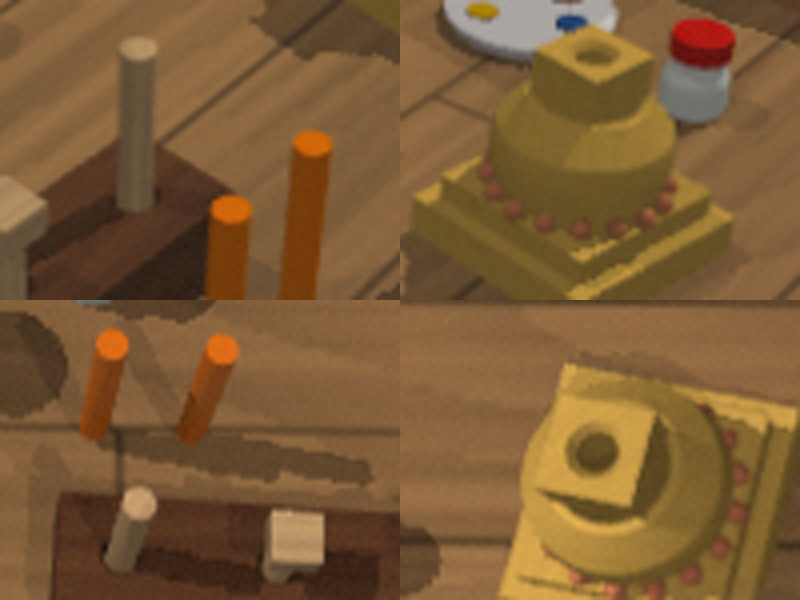

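Crop: rod top at scene (294.5,221.5), top (320,175); the hole's mouth at scene (374.5,153.5), top (153.7,193). The two orange look-alikes stand behind the rack.

```bash
python3 - <<'E'
from h import *
np.set_printoptions(precision=4,suppress=True)
for n,a,b,z in[("rod",(294.4,221.4),(319.7,174.7),.136),("mouth",(374.1,153.1),(153.4,192.7),.125),("or1",(317.4,261.7),(312.7,136),.12),("or2",(337.4,245.2),(340.2,137.2),.12),("square",(262,264),(358.5,184),.102)]:
    print(n,tri([ray("scene",a),ray("top",b)]),onz("scene",a,z),onz("top",b,z))
# rack direction: row from top view rack edges
a=onz("top",(299,174),.052);b=onz("top",(409,178),.052);print("rack back edge",a,b,np.degrees(np.arctan2(*(b-a)[:2])))
s=read_state();print(R.from_quat(s["eef_rot"]).as_matrix())
E
```

```text
rod [ 0.5955 -0.0938  0.1359] [ 0.5954 -0.0942  0.136 ] [ 0.5958 -0.0935  0.136 ]
mouth [0.5627 0.2154 0.1213] [0.5662 0.2107 0.125 ] [0.5609 0.2136 0.125 ]
or1 [ 0.673  -0.0982  0.1   ] [ 0.6748 -0.1331  0.12  ] [ 0.679 -0.083  0.12 ]
or2 [ 0.6806 -0.1207  0.1457] [ 0.6759 -0.0806  0.12  ] [ 0.6773 -0.136   0.12  ]
square [ 0.5924 -0.1735  0.0925] [ 0.5996 -0.1804  0.102 ] [ 0.5893 -0.1717  0.102 ]
rack back edge [ 0.6243 -0.0605  0.052 ] [ 0.6191 -0.2879  0.052 ] -178.68705709035783
[[ 0.8925 -0.451  -0.0008]
 [-0.451  -0.8925 -0.0018]
 [ 0.0001  0.002  -1.    ]]
```

```bash
python3 -m crank '[[[38,29,0,0],[38,29,0,0],[38,29,0,0],[38,29,0,0],[38,29,0,0]]]' 50 40; python3 -m crank '[[[38,29,0,0],[38,29,0,0],[38,29,0,0],[38,29,0,0],[38,29,0,0]]]';python3 -m crank '[[[38,29,0,0],[38,29,0,0],[38,29,0,0],[38,29,0,0],[38,29,0,0]]]'; python3 -m crank '[[[0,0,0,0],[0,0,0,0]]]'
python3 - <<'E'
from h import *
s=read_state();a=grab_frame("wrist");cv2.imwrite("pics/w1.png",a)
print(s["ee_pos"],proj("wrist",[.5955,-.0938,.136],s))
import json;json.dump({k:np.array(v).tolist() for k,v in s.items()},open("s1.json","w"))
E
```

```text
time_s: 0.6
ee_pos: [0.3862, 0.3408, 0.256]
eef_rot: [0.973, -0.232, -0.0, 0.0]
ft_force: [1.0, 0.3, 0.7]
grip_width: 0.586
time_s: 1.1
ee_pos: [0.4904, 0.1257, 0.2562]
eef_rot: [0.973, -0.232, -0.0, 0.0]
ft_force: [0.5, 0.5, 0.2]
grip_width: 0.586
time_s: 1.6
ee_pos: [0.5947, -0.0893, 0.2559]
eef_rot: [0.973, -0.232, -0.0, 0.0]
ft_force: [1.0, -0.0, 0.2]
grip_width: 0.59
time_s: 1.8
ee_pos: [0.5941, -0.0885, 0.2551]
eef_rot: [0.972, -0.233, -0.001, 0.0]
ft_force: [-0.9, -0.7, -0.3]
grip_width: 0.589
[ 0.59413643 -0.0885473   0.25513143] [288.05534975 202.8948711 ]
```

View pics/w1.png

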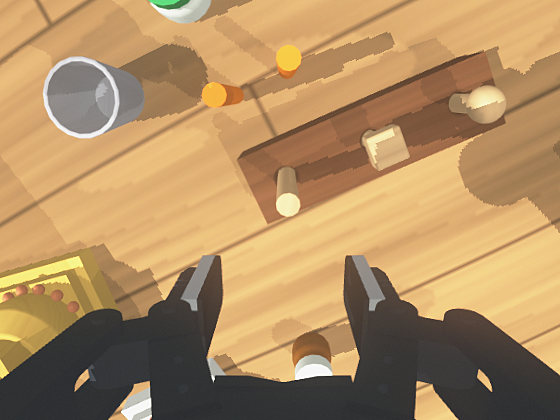

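The wrist view shows the rod's top at (288,205), against (288,203) predicted, so the estimate holds. The path between the rods is clear.

```bash
python3 -m crank '[[[2.5,4,30,0],[0,0,35,0],[0,0,35,0],[0,0,25,0],[0,0,16,0]]]'; python3 -m crank '[[[0,0,0,0],[0,0,0,0]]]' ; python3 -m crank '[[[0,0,0,0],[0,0,0,0],[0,0,0,0],[0,0,0,0],[0,0,0,0]]]' 5 40
```

```text
time_s: 2.35
ee_pos: [0.5932, -0.0904, 0.1133]
eef_rot: [0.973, -0.231, -0.002, 0.0]
ft_force: [0.5, 0.7, 0.0]
grip_width: 0.589
time_s: 2.55
ee_pos: [0.595, -0.091, 0.116]
eef_rot: [0.973, -0.231, 0.0, 0.0]
ft_force: [0.9, -0.5, 0.1]
grip_width: 0.589
time_s: 3.05
ee_pos: [0.5955, -0.0923, 0.1167]
eef_rot: [0.973, -0.232, 0.001, -0.0]
ft_force: [-1.1, 0.2, 5.9]
grip_width: 0.177
```

```bash
python3 -m crank '[[[0,0,-20,0],[0,0,-35,0],[0,0,-35,0],[0,0,-35,0],[0,0,-25,0]]]'; python3 -m crank '[[[-17,-26,-10,0],[-17,-26,0,0],[-17,-26,0,0],[-17,-26,0,0],[-17,-26,0,0]]]';python3 -m crank '[[[-17,-26,0,0],[-17,-26,0,0],[-17,-26,0,0],[-17,-26,0,0],[-14,-24,0,0]]]'; python3 -m crank '[[[0,0,0,0],[0,0,0,0],[0,0,0,0]]]'
python3 - <<'E'
from h import *
s=read_state();a=grab_frame("wrist");t=grab_frame("top");c=grab_frame("scene")
f=lambda i,x,y:cv2.resize(i[y:y+105,x:x+140],None,fx=20/7,fy=20/7,interpolation=cv2.INTER_CUBIC)
cv2.imwrite("pics/w2.png",np.vstack([np.hstack([a[100:400,80:480],f(c,310,70)]),np.hstack([f(t,100,130),f(a,210,120)])]))
print(s["ee_pos"],proj("wrist",[.563,.2135,.125],s))
E
```

```text
time_s: 3.55
ee_pos: [0.5952, -0.0922, 0.2677]
eef_rot: [0.973, -0.232, 0.001, -0.0]
ft_force: [0.8, -0.6, -0.5]
grip_width: 0.177
time_s: 4.05
ee_pos: [0.577, 0.0634, 0.2749]
eef_rot: [0.973, -0.232, -0.0, -0.0]
ft_force: [-0.5, -0.1, -0.8]
grip_width: 0.179
time_s: 4.55
ee_pos: [0.5615, 0.2148, 0.2749]
eef_rot: [0.973, -0.232, -0.0, -0.0]
ft_force: [1.0, -0.2, -0.6]
grip_width: 0.177
time_s: 4.85
ee_pos: [0.562, 0.2127, 0.275]
eef_rot: [0.973, -0.232, -0.0, 0.0]
ft_force: [-0.5, -0.6, -0.8]
grip_width: 0.176
[0.56199012 0.21267049 0.27504659] [280.33803657 195.72191558]
```

View pics/w2.png

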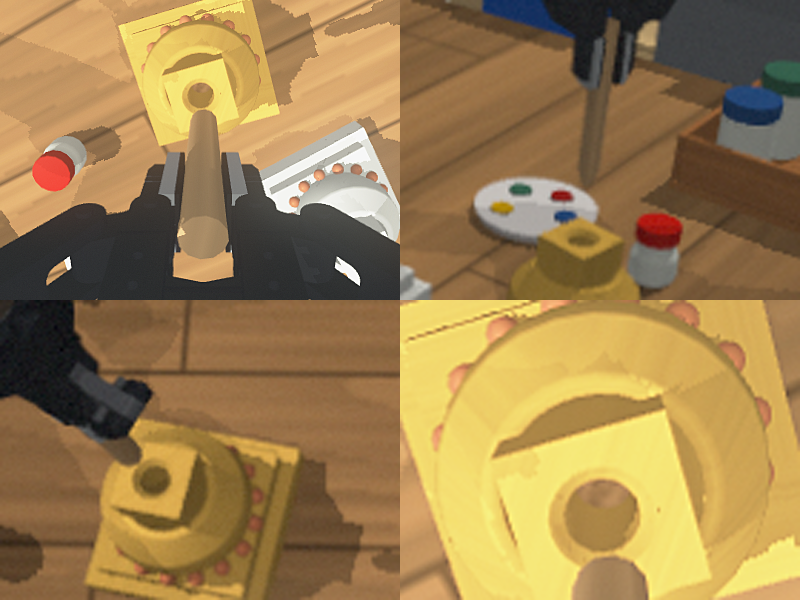

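```bash
python3 - <<'E'
from h import *
s=read_state();m=onz("wrist",(278.2,194.5),.125,s);print(m)
Rm=R.from_quat(s["eef_rot"]).as_matrix()
for p in (m,[.563,.2135,.125],m/2+np.array([.563,.2135,.125])/2):print((Rm.T@(np.array(p)-s["ee_pos"])*1000).round(1))
# rod foot visible at: scene crop (590,180)->px
a=(310+190/2.857,70+180/2.857);print(a,"foot pred scene",proj("scene",s["ee_pos"]+np.array([0,0,-.105]),"") )
# rod tilt from wrist: foot and top pixel predictions
for dz in(-.105,.019):print(proj("wrist",s["ee_pos"]+np.array([0,0,dz]),s))
E
```

```text
[0.56477311 0.21436653 0.125     ]
[  1.4  -2.8 150.4]
[  0.3  -1.3 150.4]
[  0.8  -2.1 150.4]
(376.5033251662583, 133.00315015750786) foot pred scene [375.47172594 133.36822118]
[281.92708874 215.04171013]
[280.8928992  337.36530258]
```

```bash
python3 -m crank '[[[1,-3,10,0],[0,0,15,0],[0,0,10,0],[0,0,0,0],[0,0,0,0]]]'
python3 - <<'E'
from h import *
s=read_state();a=grab_frame("wrist");t=grab_frame("top");c=grab_frame("scene")
f=lambda i,x,y:cv2.resize(i[y:y+75,x:x+100],None,fx=4,fy=4,interpolation=cv2.INTER_CUBIC)
cv2.imwrite("pics/w3.png",np.vstack([np.hstack([f(a,230,160),f(c,325,105)]),np.hstack([f(t,100,160),a[100:400,80:480]])]))
print(s["ee_pos"],proj("wrist",[.564,.214,.125],s))
for dz in(-.105,.019):print(proj("wrist",s["ee_pos"]+np.array([0,0,dz]),s))
E
```

```text
time_s: 5.5
ee_pos: [0.5645, 0.2155, 0.2402]
eef_rot: [0.973, -0.232, 0.0, 0.0]
ft_force: [0.2, 0.4, -0.6]
grip_width: 0.178
[0.5645349  0.21552845 0.24018177] [284.36471197 209.98808932]
[281.83989794 215.07538043]
[280.9224261  337.34985978]
```

View pics/w3.png

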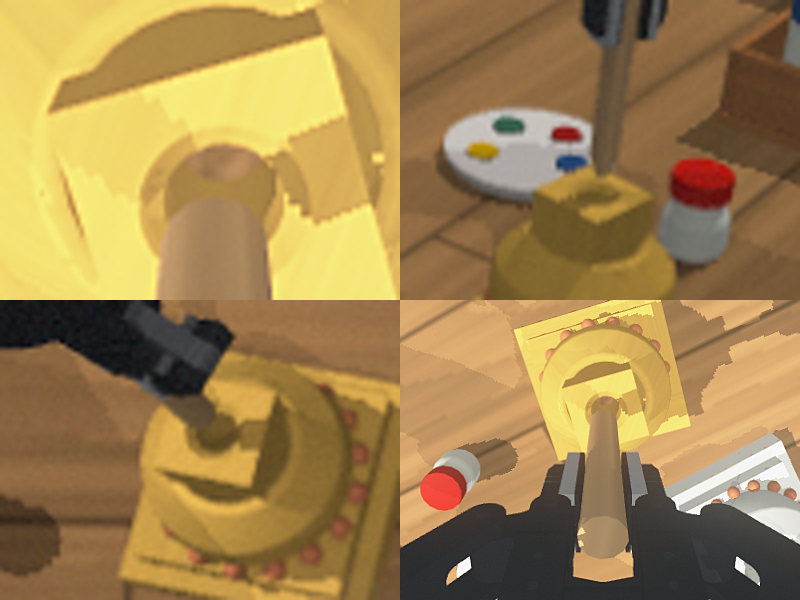

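The rod's tip is over the hole, with the mouth at wrist (285,211) and the rod axis at about (284,210). I'll shift by 1 mm and lower it.

```bash
python3 -m crank '[[[0,1,5,0],[0,0,5,0],[0,0,6,0],[0,0,6,0],[0,0,0,0]]]';python3 -m crank '[[[0,0,6,0],[0,0,6,0],[0,0,6,0],[0,0,6,0],[0,0,0,0]]]'
```

```text
time_s: 6.15
ee_pos: [0.5633, 0.2145, 0.2169]
eef_rot: [0.973, -0.232, -0.001, 0.001]
ft_force: [0.2, -0.0, 0.3]
grip_width: 0.175
time_s: 6.65
ee_pos: [0.5634, 0.2145, 0.193]
eef_rot: [0.973, -0.232, -0.001, 0.001]
ft_force: [-0.3, 0.2, -0.7]
grip_width: 0.174
```

No contact, so the foot is about 37 mm into the hole. Now creeping down to the cork.

```bash
python3 -m crank '[[[0,0,2,0],[0,0,2,0],[0,0,0,0]]]'; for i in 1; do python3 -m crank '[[[0,0,1.5,0],[0,0,1.5,0],[0,0,0,0]]]'; done; python3 -m crank '[[[0,0,1.5,0],[0,0,1.5,0],[0,0,0,0]]]'
```

```text
time_s: 6.95
ee_pos: [0.5638, 0.2148, 0.1902]
eef_rot: [0.973, -0.232, -0.0, 0.0]
ft_force: [0.2, 0.7, -1.2]
grip_width: 0.175
time_s: 7.25
ee_pos: [0.5638, 0.2147, 0.1871]
eef_rot: [0.973, -0.232, -0.0, 0.0]
ft_force: [-0.8, -0.4, -0.4]
grip_width: 0.175
time_s: 7.55
ee_pos: [0.5638, 0.2147, 0.184]
eef_rot: [0.973, -0.232, -0.0, 0.0]
ft_force: [0.3, -0.2, -0.6]
grip_width: 0.176
```

```bash
python3 -m crank '[[[0,0,1.5,0],[0,0,1.5,0],[0,0,0,0]]]';  python3 -m crank '[[[0,0,1.5,0],[0,0,0,0]]]'; python3 -m crank '[[[0,0,1.5,0],[0,0,0,0]]]'
```

```text
time_s: 7.85
ee_pos: [0.5642, 0.2149, 0.1821]
eef_rot: [0.973, -0.232, 0.0, -0.0]
ft_force: [-1.2, -0.6, 3.9]
grip_width: 0.178
time_s: 8.05
ee_pos: [0.5643, 0.2148, 0.181]
eef_rot: [0.973, -0.232, 0.001, -0.0]
ft_force: [-0.9, -1.0, 5.6]
grip_width: 0.176
time_s: 8.25
ee_pos: [0.5643, 0.2148, 0.1796]
eef_rot: [0.973, -0.232, 0.001, -0.0]
ft_force: [-0.0, -0.8, 5.4]
grip_width: 0.175
```

Cork contact at about 5 N. Letting go, then backing straight up and looking.

```bash
python3 -m crank '[[[0,0,-1,0],[0,0,0,0],[0,0,0,0],[0,0,0,0]]]' 45; python3 -m crank '[[[0,0,-15,0],[0,0,-25,0],[0,0,-30,0],[0,0,-20,0],[0,0,0,0]]]'; python3 -m crank '[[[0,0,0,0],[0,0,0,0]]]'
python3 - <<'E'
from h import *
s=read_state();a=grab_frame("wrist");t=grab_frame("top");c=grab_frame("scene")
f=lambda i,x,y:cv2.resize(i[y:y+75,x:x+100],None,fx=4,fy=4,interpolation=cv2.INTER_CUBIC)
cv2.imwrite("pics/w4.png",np.vstack([np.hstack([f(a,230,190),f(c,325,100)]),np.hstack([f(t,90,150),a[100:400,80:480]])]))
print(s["ee_pos"])
for z in (.195,.2):print(proj("wrist",[.564,.2148,z],s),proj("scene",[.564,.2148,z]))
E
```

```text
time_s: 8.65
ee_pos: [0.5638, 0.2147, 0.1789]
eef_rot: [0.973, -0.232, -0.0, 0.0]
ft_force: [0.1, -0.1, 0.6]
grip_width: 0.527
time_s: 9.15
ee_pos: [0.5653, 0.2154, 0.2729]
eef_rot: [0.973, -0.232, 0.003, -0.002]
ft_force: [0.7, -0.0, 0.4]
grip_width: 0.528
time_s: 9.35
ee_pos: [0.5632, 0.2145, 0.2677]
eef_rot: [0.973, -0.232, -0.001, 0.001]
ft_force: [-0.1, 0.6, 0.4]
grip_width: 0.528
[0.56323046 0.21447802 0.26769241]
[280.2817566  232.06220103] [378.20047    122.61988493]
[280.23899803 235.37546464] [378.49214251 120.42537458]
```

View pics/w4.png

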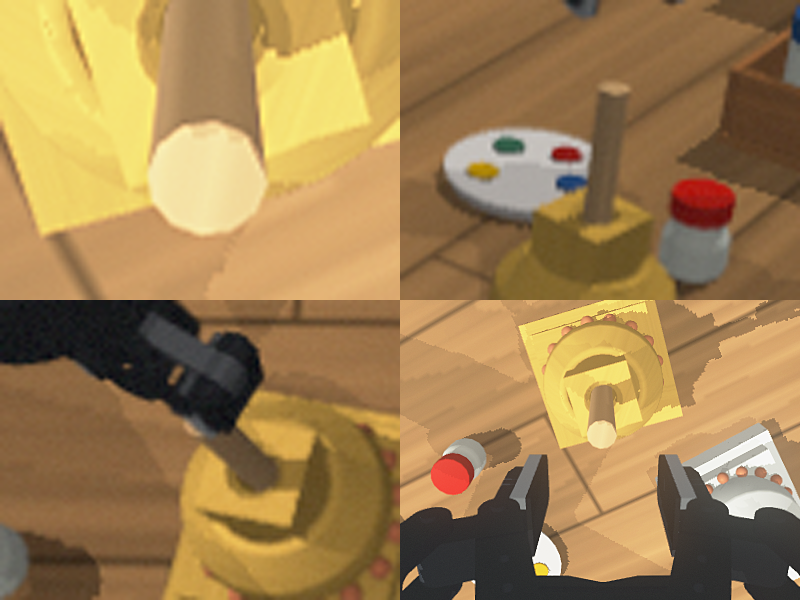

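The rod stands freely in the hole, top at wrist (282,234.5) and scene (378,122), so its top is at z≈0.198. Shutting the fingers and bringing them down onto it.

```bash
python3 -m crank '[[[0.5,1,0,0],[0,0,0,0],[0,0,0,0],[0,0,0,0],[0,0,0,0]]]' 0 40; python3 -m crank '[[[0,0,12,0],[0,0,12,0],[0,0,8,0],[0,0,6,0],[0,0,0,0]]]'; python3 -m crank '[[[0,0,3,0],[0,0,3,0],[0,0,3,0],[0,0,0,0]]]'
```

```text
time_s: 10.0
ee_pos: [0.5639, 0.2137, 0.2693]
eef_rot: [0.973, -0.232, 0.0, -0.0]
ft_force: [0.6, 0.2, -0.9]
grip_width: 0.001
time_s: 10.5
ee_pos: [0.5634, 0.2134, 0.2298]
eef_rot: [0.973, -0.232, -0.001, 0.001]
ft_force: [0.5, 0.2, -0.2]
grip_width: 0.002
time_s: 10.9
ee_pos: [0.5644, 0.2139, 0.2232]
eef_rot: [0.973, -0.232, 0.001, -0.001]
ft_force: [-0.0, -0.2, 3.1]
grip_width: 0.001
```

Contact with the rod top at TCP z≈0.223. Pressing steadily.

```bash
for k in 1; do python3 -m crank '[[[0,0,3,0],[0,0,3,0],[0,0,3,0],[0,0,3,0],[0,0,3,0]]]'; done; python3 -m crank '[[[0,0,3,0],[0,0,3,0],[0,0,3,0],[0,0,3,0],[0,0,3,0]]]'
```

```text
time_s: 11.4
ee_pos: [0.5649, 0.2139, 0.2098]
eef_rot: [0.973, -0.231, 0.002, -0.001]
ft_force: [-0.8, -1.7, 9.0]
grip_width: -0.002
time_s: 11.9
ee_pos: [0.5647, 0.2138, 0.1947]
eef_rot: [0.973, -0.231, 0.001, -0.001]
ft_force: [-1.9, -0.6, 8.9]
grip_width: 0.0
```

```bash
python3 -m crank '[[[0,0,3,0],[0,0,3,0],[0,0,3,0],[0,0,3,0],[0,0,3,0]]]'; python3 -m crank '[[[0,0,3,0],[0,0,3,0],[0,0,2,0],[0,0,2,0],[0,0,0,0]]]'; python3 -m crank '[[[0,0,2,0],[0,0,2,0],[0,0,0,0]]]'
```

```text
time_s: 12.4
ee_pos: [0.5646, 0.2138, 0.1795]
eef_rot: [0.973, -0.231, 0.001, -0.001]
ft_force: [-2.7, 0.3, 8.5]
grip_width: -0.006
time_s: 12.9
ee_pos: [0.5644, 0.2138, 0.1689]
eef_rot: [0.973, -0.232, 0.001, -0.0]
ft_force: [-1.5, -1.0, 6.8]
grip_width: 0.004
time_s: 13.2
ee_pos: [0.5644, 0.2138, 0.1649]
eef_rot: [0.973, -0.232, 0.001, -0.001]
ft_force: [-1.0, 0.6, 6.4]
grip_width: -0.001
```

```bash
python3 -m crank '[[[0,0,2,0],[0,0,2,0],[0,0,0,0]]]'; python3 -m crank '[[[0,0,1.5,0],[0,0,0,0]]]'; python3 -m crank '[[[0,0,1.5,0],[0,0,0,0]]]'
```

```text
time_s: 13.5
ee_pos: [0.5644, 0.2138, 0.1609]
eef_rot: [0.973, -0.232, 0.001, -0.0]
ft_force: [-1.3, 0.0, 6.1]
grip_width: 0.002
time_s: 13.7
ee_pos: [0.5644, 0.2138, 0.1599]
eef_rot: [0.973, -0.231, 0.001, -0.0]
ft_force: [-2.6, -0.7, 8.4]
grip_width: -0.001
time_s: 13.9
ee_pos: [0.5645, 0.2137, 0.1598]
eef_rot: [0.973, -0.231, 0.001, -0.0]
ft_force: [-4.6, -0.5, 13.4]
grip_width: 0.003
```

```bash
python3 -m crank '[[[0,0,1.5,0],[0,0,1.5,0],[0,0,0,0],[0,0,0,0]]]'; python3 -m crank '[[[0,0,-4,0],[0,0,-10,0],[0,0,-25,0],[0,0,-35,0],[0,0,-35,0]]]'; python3 -m crank '[[[-10,0,0,0],[-20,0,0,0],[0,0,0,0],[0,0,0,0]]]'
python3 - <<'E'
from h import *
s=read_state();a=grab_frame("wrist");t=grab_frame("top");c=grab_frame("scene")
f=lambda i,x,y:cv2.resize(i[y:y+75,x:x+100],None,fx=4,fy=4,interpolation=cv2.INTER_CUBIC)
cv2.imwrite("pics/w5.png",np.vstack([np.hstack([c[195:345,180:380].repeat(2,0).repeat(2,1),f(c,325,100)]),np.hstack([f(t,90,150),a[80:380,80:480]])]))
print(s["ee_pos"]);
for z in(.125,.135,.145):print(z,proj("scene",[.564,.2148,z]))
E
```

```text
time_s: 14.3
ee_pos: [0.5647, 0.2137, 0.1595]
eef_rot: [0.973, -0.231, 0.002, -0.001]
ft_force: [-9.1, -2.6, 24.5]
grip_width: 0.001
time_s: 14.8
ee_pos: [0.5635, 0.2135, 0.2628]
eef_rot: [0.973, -0.232, -0.001, 0.001]
ft_force: [-0.2, 0.6, 0.8]
grip_width: -0.002
time_s: 15.2
ee_pos: [0.5368, 0.2273, 0.2618]
eef_rot: [0.973, -0.231, -0.0, 0.0]
ft_force: [0.3, -0.6, 0.3]
grip_width: 0.002
[0.53680808 0.22725821 0.26182752]
0.125 [374.24507488 152.044275  ]
0.135 [374.79558729 147.98533656]
0.145 [375.35091976 143.87921026]
```

View pics/w5.png

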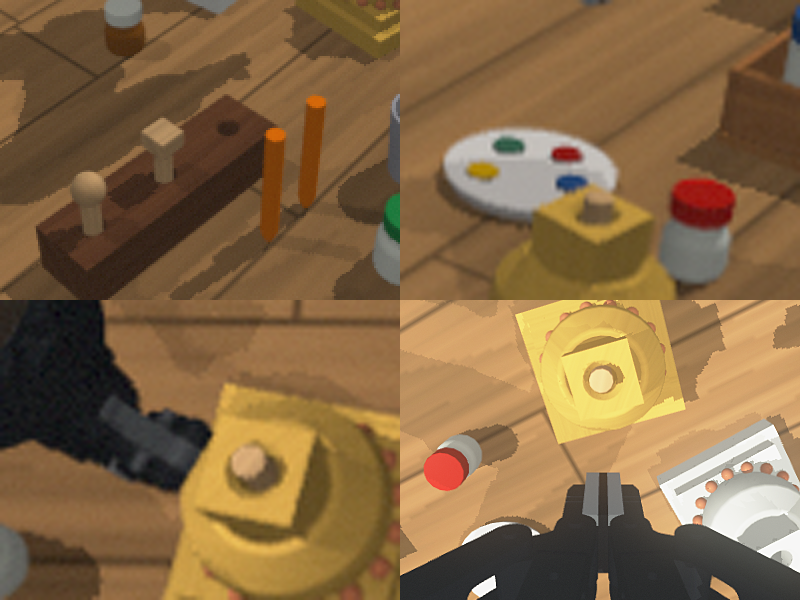

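The rod is home. Its top is at scene ≈(374.5,148), which matches the prediction for 10 mm proud (374.8,148). The other two rods and the orange look-alikes haven't moved, and the gripper is clear.

```bash
python3 -c "
from bench import *;print(sign_off())"
```

```text
the job is handed in; nothing more can be done
None
```

The tall rod is fully home in the open brass stupa, and the job is handed in at about 15 s of the 59 s allowed. I took it out of the rack, stood it on the cork and let go. The picture then showed it standing free, about 73 mm showing. I pressed it down with the shut fingertips and backed off.

- **Pressing:** the cork slid at about 6–9 N. The rod then stopped dead with its top at z ≈ 0.135 m, and I pressed on to 24 N with no further travel.
- **Last picture:** the rod's top lies where 10 mm proud predicts. The square and ball rods and the orange look-alikes have not moved, and the gripper is clear.

No check failed. The position estimates for the hole differed by a few millimetres between camera views, so I corrected them from a close wrist-camera look before inserting.

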